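Open a child-locked tablet box: hold its spring plunger down and slide the lid past

ROBOT

A 7-joint arm with a two-finger parallel gripper is mounted at the origin on a cart in front of the work surface, level with it; the furniture and walls round the work are solid. World frame = base frame: x ahead of the robot, y to its left, z up, the work surface at z = 0. Lengths are in m, angles in rad, forces in N, time in s.
With the tool pointing down it reaches from about 0.4 to 0.85 m from the base axis. Payload 4.5 kg.
Tool frame: the origin (TCP) lies between the finger pads; the fingertips stand 11 mm ahead of it and the grasp point (between the pads) lies 8 mm behind it (r.tip_reach is the distance from the TCP to the fingertips, in m); x points along the fingers, y is the direction in which the jaws open and shut, and the axes are right-handed (so a half turn about x gives the same grasp; the last joint's range is limited). The gripper opens to 88 mm and grips with 3 to 60 N. Pads are 18 mm wide; open, the fingers measure 123 mm over their backs; the gripper's body (75 mm by 187 mm) begins 45 mm behind the grasp point.
Start: joints at [-1.089, 0.689, -0.195, 1.565, 0.157, 0.902, -0.215], TCP at [0.271, 0.563, 0.227] pointing down, gripper open.
Joint ranges: [-3.01, 3.01], [-0.46, 2.08], [-1.47, 1.51], [0.13, 2.56], [-1, 4.14], [0.04, 2.09], [-2.66, 2.66]. Speed limits (rad/s): [2.57, 2.57, 3.14, 3.14, 3.14, 3.14, 3.14].

INTERFACE

Orientations are given as a unit quaternion [x, y, z, w].
In Python, from plant import r gives the robot as it stands.
- The arm moves only by the tool drive_tool, never from a script. Its argument "deltas" is a list of rows, each a list of 3 entries, a list of its own where there are three numbers: the turn, a rotation vector about the tool's x, y, z in degrees, then the shift along the tool's x, y, z in cm, then the finger opening in cm, from 0 to 8.81. A call has 1 to 12 rows; each row shifts and turns the commanded pose from where the row before left it, along the tool's axes as they then stand; what a row does not reach is not made up. A row lasts 1/12 s, in which the tool goes at most 41.7 mm and 7.16 degrees, less where a joint would pass 70% of its speed; a pose out of reach is approached as far as the arm can. A call is refused whole if a number of a shift passes 4.17 or a number of a turn 7.16, either way. A call with a gripper value outside its range is refused whole. The fingers move at their own pace and stop on an object; "force" is the grip in N (left out, the last holds). Time passes only in rows, so rows that do not move let the fingers close. It gives the time, the measured TCP pose, the force and the opening at its end, in the units of the state.
- r.get_state(): the state, without advancing time (a new reading comes with each control period).
- r.snapshot(name): name is "scene" or "top" or "wrist"; returns a dict with "color" (384x512x3 uint8, red, green, blue), "fov_y" (degrees; the focal length in pixels is half the picture's height over the tangent of half this angle, whatever the lens; pixels are square), "cx", "cy" (the principal point, pixels), "k1" (the pictures are not rectified: a ray, as slopes to the right and down, at radius r is drawn at 1 + k1 r^2 times it, then the intrinsics apply), "extrinsics" (4x4, takes a point from world to camera coordinates); the wrist camera has in their place "tool_from_camera" (4x4, takes a point from camera to tool coordinates, whose origin is the TCP and whose axes are the tool frame's). Camera axes: x right, y up, looking along -z (the intrinsics and any distortion apply to the point x, -y, -z); pixel columns grow to the right and rows downward; lengths in m; the calibration is good to about 2 mm. A picture is of the moment at which its call begins: read the wrist's pose just before it. There is no depth.
- r.finish_job(): hands the job in, once; it reports no verdict.
The state is a dict: "clock": time; "q": joint angles; "qd": joint speeds; "joint_torque": joint torques, N m; "tool_pos": TCP position; "eef_rot": TCP orientation; "contact_force": force on the tool from outside, world axes, zero at the start; "moment": the same for the moment, N m; "opening": opening from 0.0 (shut) to 1.0 (fully open).
Only numpy, scipy, OpenCV 4.12 (cv2) and the standard library are available. Lean on these libraries where they do the work, as an engineer would, in place of code of your own. Each camera call takes 0.05 s, during which the arm holds its last target. There are 200 camera calls.

TASK

Open the box of dishwasher tablets with your fingertips only, gripping and lifting nothing. First push the food tin that stands in the lid's way along the worktop until it is clear of the lid's path; then, in the lid's finger hole, press the steel spring plunger down below the lid and keep it down while you push the lid over it, and on until the lid is fully open against its stop and the plunger has sprung up again in front of it. The food tin must stay upright and must not be struck by the lid; leave everything else where it stands, and finish with the hand clear.

Things in the scene. Friction and masses are not known exactly. Their poses are not given: they have to be found in the camera images.
- caddy: White plastic tablet box, standing firmly (it cannot be moved): 240 mm long (its x), 140 wide (y), rims of the sides and front 60 above the worktop. Origin at the centre of its underside. Its lock end, with the plunger, is at -x; the lid opens toward +x and comes out over the low wall at the +x end, up to 150 mm beyond it.
- lid (a joint): How far the flat light-wood sliding lid is open, m: 0 shut, 0.150 fully open at its stop. It is 6 mm thick, 126 wide, 235 long and runs in grooves along the box's x, its top 56 mm and underside 50 mm above the worktop. It slides with about 1.5 N of friction, more while it rubs on the plunger, and stays where it is left.
- lid_hole (a point): Centre of the finger hole near the lid's lock end, at the height of the lid's top; it moves with the lid. The hole is rectangular, 52 mm along the box's x, 56 along y, and goes right through. The lid is pushed by the hole's +x edge (26 mm from this point). Beside the plunger the space below the hole is free down to 36 mm above the worktop.
- plunger (a joint): How far the spring plunger is pressed down, m: 0 up, 0.018 at the bottom. Up, it blocks the 12 mm strip of lid between the hole and the lid's lock end; more than 0.012 down, the lid passes over it. Its spring pushes with 2 N (up) to 6.5 N (down) and lifts it when nothing holds it. From about 3 mm of lid travel the strip itself keeps it down; past about 63 mm it springs up.
- plunger_top (a point): Centre of the top face of the spring plunger, a ribbed flat steel pad 47 mm (box x) by 50 mm (y) that nearly fills the finger hole while the lid is shut; 62 mm above the worktop when up. It moves straight down only and does not move with the lid.
- tin: Squat round food tin with a gold-coloured top and a green label, loose, 75 mm in diameter, 58 tall, standing beyond the +x end of the box in the lid's path. Origin at the centre of its underside. The path is clear when the tin's centre is more than 103 mm to either side of the box's long axis (or more than 310 mm from the box's centre along +x).
- mug_blue: Bystander, to be left alone (sizes in mm): blue and white mug with a handle, 78 mm across, 92 tall. Origin at the centre of its underside.
- kitchen_timer: Bystander, to be left alone (sizes in mm): round white-topped kitchen timer, 66 across, 57 tall. Origin at the centre of its underside.
- salt_shaker: Bystander, to be left alone (sizes in mm): small glass and grey salt shaker, 44 across, 90 tall. Origin at the centre of its underside.
- tea_canister: Bystander, to be left alone (sizes in mm): cream canister with a lid knob, 102 across, 140 tall. Origin at the centre of its underside.
- washing_up_liquid: Bystander, to be left alone (sizes in mm): bottle of washing-up liquid, 244 tall. Origin at the centre of its underside.
- teaspoon: Bystander, to be left alone (sizes in mm): steel teaspoon lying flat, 130 long. Origin at the centre of its underside.
- lemon: Bystander, to be left alone (sizes in mm): lemon, 71 long, 51 high. Origin at the centre of its underside.
There are look-alikes about, which are no part of the job. What is shaped like the tin but purple is not meant.

How it is judged:
By the outcome, as a careful person would: the job done as asked, in the order asked, and still so for the second after the job is handed in, with the robot touching nothing.
It also fails if it takes over 51 s, if anything falls off the work surface, if the arm or the gripper's body presses on something with over 40 N, if the wrist force passes 120 N, or if a joint passes its speed limit or range.

## Working session

There is one attempt and no reset: what is moved stays moved. The work goes in short steps, Python scripts to look and compute and a tool call to move; the robot and the scene stay as the last step left them, time stands still between calls to the robot, and variables do not carry over. Pictures are saved under pics/ and viewed, about 8 in all and at most 12, crops included, and the job is handed in when it is done.

Besides the shell and the picture viewer there is one more tool, called after "Call:" as a command line: name --argument value ..., lists and objects as JSON in quotes. drive_tool: Moves the arm, as the interface text tells. Its arguments: {"type":"object","properties":{"deltas":{"type":"array","items":{"type":"array"}},"force":{"type":"number"}},"required":["deltas"]}

```bash
mkdir -p pics; ls
cat > h.py <<'E'
import numpy as np,cv2
from scipy.spatial.transform import Rotation as R
from plant import r
def snap(n,f):
    s=r.get_state(); d=r.snapshot(n); cv2.imwrite('pics/'+f+'.png',d['color'][:,:,::-1])
    d2={k:v for k,v in d.items() if k!='color'}; d2['pos']=s['tool_pos'];d2['rot']=s['eef_rot']
    np.save('pics/'+f+'.npy',d2,allow_pickle=True); return d
def load(f): return np.load('pics/'+f+'.npy',allow_pickle=True).item()
def cam(d):
    if 'extrinsics' in d: return np.array(d['extrinsics'])
    T=np.eye(4);T[:3,:3]=R.from_quat(d['rot']).as_matrix();T[:3,3]=d['pos']
    return np.linalg.inv(T@np.array(d['tool_from_camera']))
def px2w(f,u,v,z):
    d=load(f);F=192/np.tan(np.radians(d['fov_y'])/2)
    a=np.array([(u-d['cx'])/F,(v-d['cy'])/F]);b=a.copy()
    for _ in range(30): b=a/(1+d['k1']*(b@b))
    E=np.linalg.inv(cam(d));D=E[:3,:3]@[b[0],-b[1],-1];o=E[:3,3]
    return o+D*(z-o[2])/D[2]
def w2px(f,p):
    d=load(f);F=192/np.tan(np.radians(d['fov_y'])/2)
    c=cam(d)@np.r_[p,1];b=np.array([c[0],-c[1]])/-c[2];b=b*(1+d['k1']*(b@b))
    return b*F+[d['cx'],d['cy']]
E
python3 -c "
from h import *
a=snap('top','t0')['color'];b=snap('scene','s0')['color']
cv2.imwrite('pics/t0b.png',cv2.resize(a,(800,600),interpolation=2)[:,:,::-1])
print(r.get_state(),r.tip_reach)"
```

```text
pics
{'clock': 0.1, 'q': array([-1.0892097 ,  0.68989325, -0.19453701,  1.56623056,  0.15731911,
        0.90247186, -0.21510205]), 'qd': array([ 6.96839792e-04, -2.21054784e-03, -8.72253779e-04, -1.72508798e-03,
       -1.24001668e-03, -2.75659155e-03, -4.37974561e-05]), 'joint_torque': array([-3.61112667e-03, -5.28499675e+01, -1.27156276e+00, -1.53836238e+01,
       -5.25390578e-02,  2.00759176e-03,  5.40211784e-05]), 'tool_pos': array([0.27039365, 0.56284626, 0.22609747]), 'eef_rot': array([ 0.15640071,  0.68955042, -0.15752582,  0.6893799 ]), 'contact_force': array([ 0.20500096, -0.05856453,  0.13295129]), 'moment': array([-0.00576728,  0.02486559, -0.0132838 ]), 'opening': 1.0025518023530546} 0.011
```

View pics/t0b.png

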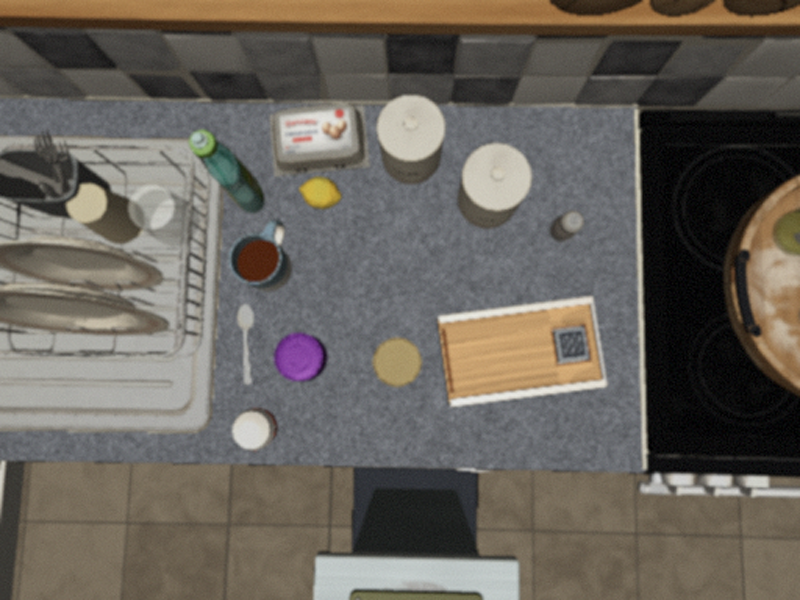

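View pics/s0.png

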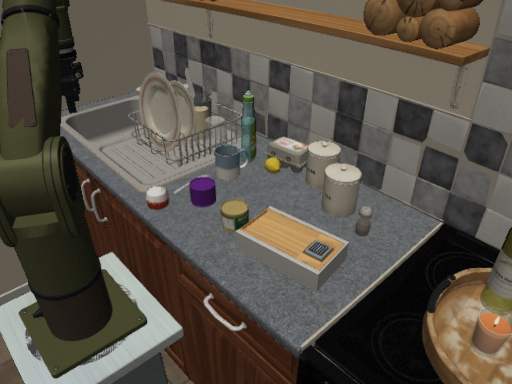

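The top view (800x600) shows the box with rim corners near (439,317), (592,298), (606,386), (452,404), the plunger at (571,345) on the right end, and the gold tin at (397,362). The purple look-alike is at (300,357).

```bash
python3 -c "
from h import *
np.set_printoptions(precision=4,suppress=True)
for n,u,v,z in [('c',439,317,.06),('c',592,298,.06),('c',606,386,.06),('c',452,404,.06),('pl',571,345,.062),('tin',397,362,.058),('purple',300,357,.058),('timer',253,430,.057),('canister',495,180,.13),('mug',258,260,.09),('salt',572,222,.09),('frontedge',400,466,0),('rightedge',640,350,0)]:
  print(n,px2w('t0',u*.64-.18,v*.64-.18,z))
d=load('t0');print(np.linalg.inv(cam(d))[:3,3],d['fov_y'],d['k1'])
d=load('s0');print(np.linalg.inv(cam(d))[:3,3])
print(R.from_quat(r.get_state()['eef_rot']).as_matrix())
d=r.snapshot('wrist');print(d['tool_from_camera'])
a=r.snapshot('top')['color'][180:270,220:400];cv2.imwrite('pics/t0c.png',cv2.resize(a,(800,400),interpolation=2)[:,:,::-1])
"
```

```text
c [ 0.524  -0.0284  0.06  ]
c [ 0.5572 -0.2621  0.06  ]
c [ 0.424  -0.2809  0.06  ]
c [ 0.3924 -0.0496  0.06  ]
pl [ 0.4846 -0.2289  0.062 ]
tin [0.4541 0.0347 0.058 ]
purple [0.459  0.1834 0.058 ]
timer [0.348  0.2503 0.057 ]
canister [ 0.7187 -0.1044  0.13  ]
mug [0.6027 0.2461 0.09  ]
salt [ 0.6681 -0.2252  0.09  ]
frontedge [0.2907 0.0283 0.    ]
rightedge [ 0.4818 -0.3548  0.    ]
[0.4372 0.0082 0.9964] 52.22702194929448 0.02545924889819806
[-0.1075 -0.6611  0.6889]
[[-0.0006  0.4329  0.9015]
 [-0.0015  0.9014 -0.4329]
 [-1.     -0.0016  0.0001]]
[[ 0.0002  0.3134 -0.9496 -0.1585]
 [ 1.     -0.0007 -0.0001 -0.    ]
 [-0.0007 -0.9496 -0.3134 -0.0819]
 [ 0.      0.      0.      1.    ]]
```

View pics/t0c.png

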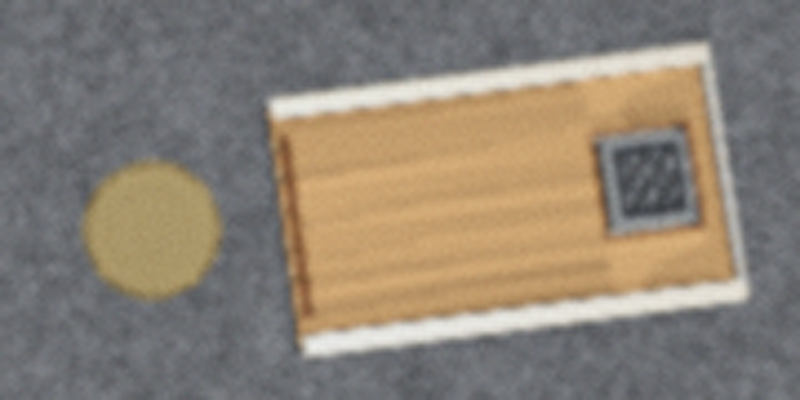

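Box pose from the corners: centre (0.474,-0.155), +x direction at 97.9°, and the tin is at box-local (0.191,-0.006). The clear side for the tin is away from the robot. I'll turn the tool so its z points along that push, then fly to a point behind the tin.

Call:
drive_tool --deltas '[[[-6.7,0,0],[0,0,0],5],[[-6.7,0,0],[0,0,0],5],[[-6.7,0,0],[0,0,0],5],[[-6.7,0,0],[0,0,0],5],[[-6.7,0,0],[0,0,0],5],[[0,0,0],[0,-3.9,0.4],5],[[0,0,0],[0,-3.9,0.4],5],[[0,0,0],[0,-3.9,0.4],5],[[0,0,0],[0,-3.9,0.4],5],[[0,0,0],[0,-3.9,0.4],5]]'

```text
clock: 1.03
tool_pos: [0.3172, 0.371, 0.2267]
eef_rot: [-0.049, 0.705, 0.048, 0.705]
contact_force: [0.8, -0.1, 0.2]
opening: 0.569
```

Call:
drive_tool --deltas '[[[0,0,0],[0,-3.9,0.4],5],[[0,0,0],[0,-3.9,0.4],5],[[0,0,0],[0,-3.9,0.4],5],[[0,0,0],[0,-3.9,0.4],5],[[0,0,0],[0,-3.9,0.4],5],[[0,0,0],[0,-3.9,0.4],5],[[0,0,0],[0,-3.9,0.4],5],[[0,0,0],[0,-3.9,0.4],5],[[0,0,0],[0,-3.9,0.4],5],[[0,0,0],[0,0,0],5],[[0,0,0],[0,0,0],5]]'

```text
clock: 1.95
tool_pos: [0.4009, 0.0276, 0.2267]
eef_rot: [-0.046, 0.706, 0.046, 0.706]
contact_force: [0.3, -0.1, 0.3]
opening: 0.566
```

```bash
cat > tool.py <<'E'
from h import *
import sys
np.set_printoptions(precision=4,suppress=True)
s=r.get_state();M=R.from_quat(s['eef_rot']).as_matrix()
print(s['clock'],s['tool_pos'],s['contact_force'],s['opening']);print(M)
if len(sys.argv)>3: print('to go, tool cm',100*M.T@(np.array([float(a) for a in sys.argv[1:4]])-s['tool_pos']))
E
python3 tool.py .4025 .0275 .2; python3 -c "
from h import *
a=snap('wrist','w1')['color']"
```

```text
1.95 [0.4009 0.0276 0.2267] [ 0.2693 -0.0815  0.3035] 0.5657540192177446
[[-0.0001 -0.1297  0.9916]
 [-0.0005  0.9916  0.1297]
 [-1.     -0.0005 -0.0002]]
to go, tool cm [ 2.6683 -0.0296  0.161 ]
```

View pics/w1.png

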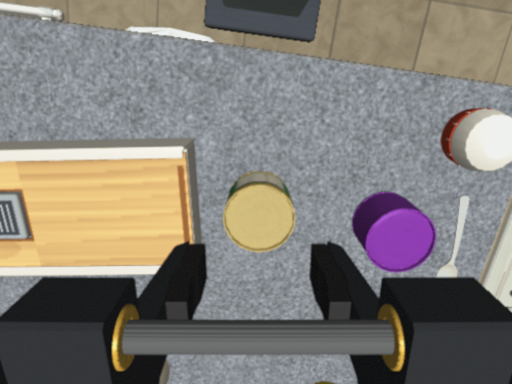

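The wrist view shows the tin top centred near (259,213), the box's +x end corners near (190,147) and (190,272), and nothing else in the push lane.

```bash
python3 -c "
from h import *
np.set_printoptions(precision=4,suppress=True)
print(px2w('w1',259,213,.058),px2w('w1',223,213,.058),px2w('w1',295,213,.058),px2w('w1',259,177,.058),px2w('w1',259,250,.058))
print(px2w('w1',187,150,.06),px2w('w1',163,272,.06))
print('tips',w2px('w1',np.array([.4009,.0276+.025,.2157])),w2px('w1',np.array([.4009,.0276-.025,.2157])))
"
```

```text
[0.4461 0.0349 0.058 ] [ 0.4509 -0.0018  0.058 ] [0.4413 0.0715 0.058 ] [0.4082 0.0298 0.058 ] [0.488  0.0404 0.058 ]
[ 0.39   -0.0425  0.06  ] [ 0.5271 -0.0596  0.06  ]
tips [302.5424 245.2482] [211.8702 234.3954]
```

Call:
drive_tool --deltas '[[[0,0,0],[4,0,-0.3],5],[[0,0,0],[4,0,0],5],[[0,0,0],[4,0,0],5],[[0,0,0],[4,0,0],5],[[0,0,0],[2.5,0,0],5],[[0,0,0],[1.5,0,0],5],[[0,0,0],[0,0,0],5],[[0,0,0],[0,0,0],5]]'

```text
clock: 2.67
tool_pos: [0.4056, 0.0281, 0.0695]
eef_rot: [-0.053, 0.702, 0.045, 0.708]
contact_force: [-0.5, -0.5, 0.9]
opening: 0.566
```

Call:
drive_tool --deltas '[[[0,0,0],[0,0,0.6],5],[[0,0,0],[0,0,0.6],5],[[0,0,0],[0,0,0.6],5],[[0,0,0],[0,0,0.6],5],[[0,0,0],[0,0,0.6],5],[[0,0,0],[0,0,0.6],5]]'

```text
clock: 3.17
tool_pos: [0.4416, 0.0321, 0.0711]
eef_rot: [-0.052, 0.702, 0.044, 0.709]
contact_force: [-0.6, 0.1, 0.5]
opening: 0.565
```

```bash
python3 -c "
from h import *
a=snap('wrist','w2')['color'];b=snap('top','t2')['color'][150:270,200:400]
cv2.imwrite('pics/w2b.png',np.vstack([a,cv2.resize(b,(512,307))[:216]])[:,:,::-1])"; python3 tool.py .537 .046 .026
```

```text
3.2667 [0.4425 0.0322 0.071 ] [-0.4833  0.3605 -0.2149] 0.5682614513369535
[[ 0.0115 -0.1346  0.9908]
 [-0.0087  0.9908  0.1347]
 [-0.9999 -0.0102  0.0102]]
to go, tool cm [4.5914 0.1438 9.5054]
```

View pics/w2b.png

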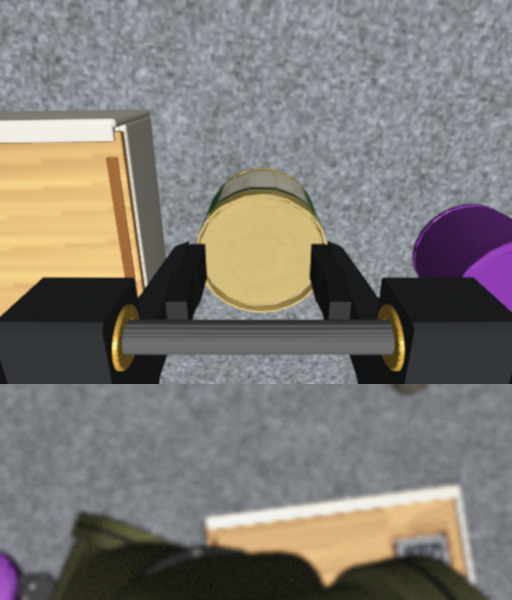

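The arm stopped at z≈0.07 so close in, with the tips hovering just above the tin and little force. I'll back up first, then see which joint is limiting.

Call:
drive_tool --deltas '[[[0,0.6,0],[-2,0,0],8.8],[[0,0,0],[-2,0,0],8.8],[[0,0,0],[0,0,0],8.8]]'

```text
clock: 3.52
tool_pos: [0.4418, 0.0324, 0.1127]
eef_rot: [-0.052, 0.705, 0.044, 0.706]
contact_force: [0.2, -0.4, -0.6]
opening: 0.769
```

```bash
python3 tool.py; python3 -c "
from h import *
print(r.get_state()['q'])
a=snap('wrist','w3');print(load('w2')['pos'])
import cv2
for f in ['w2','w3']:
  g=cv2.cvtColor(cv2.imread('pics/'+f+'.png'),cv2.COLOR_BGR2HSV)
  m=cv2.inRange(g,(20,60,120),(32,160,255));n,l,s,c=cv2.connectedComponentsWithStats(m)
  for i in range(1,n):
    if s[i,4]>1000: print(f,s[i],c[i],px2w(f,c[i][0],c[i][1],.058))
"
```

```text
3.5167 [0.4418 0.0324 0.1127] [ 0.2412 -0.4306 -0.6336] 0.7692333881866076
[[ 0.0023 -0.1349  0.9909]
 [-0.0103  0.9908  0.1349]
 [-0.9999 -0.0105  0.0009]]
[ 0.11480868  0.71173855 -0.47917256  2.19526636  0.84716638  0.42821712
  0.64596989]
[0.44160298 0.03207206 0.07111771]
w2 [   0  172  108   19 1110] [ 52.48558559 181.58828829] [ 0.42453983 -0.07981835  0.058     ]
w2 [  197   193   131   120 11503] [260.04981309 251.48543858] [0.44973505 0.03450924 0.058     ]
w2 [   0  197  112   24 1237] [ 49.60630558 207.57154406] [ 0.43972974 -0.08224903  0.058     ]
w2 [   0  216  117   35 1725] [ 61.02376812 235.17043478] [ 0.45560292 -0.07683347  0.058     ]
w2 [   0  246  123   40 2522] [ 64.18754956 265.7260111 ] [ 0.47508794 -0.0760176   0.058     ]
w3 [ 206  173  111  103 8853] [260.84637976 223.63616853] [0.45057843 0.03526739 0.058     ]
w3 [   0  239  146   14 1061] [ 72.66069746 244.25259189] [ 0.48461587 -0.09282123  0.058     ]
```

Tin confirmed unmoved at (0.450,0.035). New approach: turn 90°, hands fully open, straddle the tin without gripping so that the near finger pushes it; the TCP then stays farther out.

Call:
drive_tool --deltas '[[[0,0,0],[0,0.15,0.9],8.8],[[7,0,0],[0,0,0],8.8],[[7,0,0],[0,0,0],8.8],[[7,0,0],[0,0,0],8.8],[[7,0,0],[0,0,0],8.8],[[7,0,0],[0,0,0],8.8],[[7,0,0],[0,0,0],8.8],[[7,0,0],[0,0,0],8.8],[[7,0,0],[0,0,0],8.8],[[7,0,0],[0,0,0],8.8],[[7,0,0],[0,0,0],8.8],[[7,0,0],[0,0,0],8.8]]'

```text
clock: 4.57
tool_pos: [0.4493, 0.0343, 0.1096]
eef_rot: [0.399, 0.579, -0.407, 0.583]
contact_force: [-0.4, 0.3, 0.4]
opening: 0.998
```

Call:
drive_tool --deltas '[[[7,0,0],[0,0,0],8.8],[[6,0,0],[0,0,0],8.8],[[0,0,0],[0,0,0],8.8],[[0,0,0],[0,0,0],8.8]]'

```text
clock: 4.9
tool_pos: [0.4495, 0.0343, 0.1097]
eef_rot: [0.46, 0.531, -0.468, 0.536]
contact_force: [-0.3, 0.9, 0.3]
opening: 1.001
```

```bash
python3 tool.py .4505 .035 .026; python3 -c "
from h import *
print(r.get_state()['q'])
snap('wrist','w4')"
```

```text
4.9 [0.4495 0.0343 0.1097] [-0.3028  0.8704  0.2728] 1.0007837208500052
[[-0.0013  0.9904  0.1383]
 [-0.0131  0.1383 -0.9903]
 [-0.9999 -0.0031  0.0128]]
to go, tool cm [ 8.3681  0.1401 -0.1661]
[-0.12394581  0.6911414  -0.10172302  2.18336823  0.27927154  0.28400639
 -0.33261026]
```

View pics/w4.png

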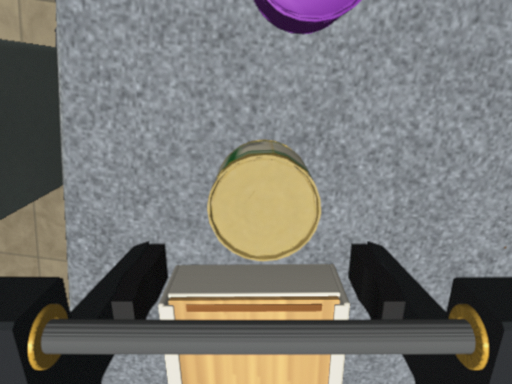

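Tin top is centred near (264,206), almost midway between the fingers. I'll compute it and descend.

```bash
python3 -c "
from h import *
print(px2w('w4',264.5,207,.058),px2w('w4',209,207,.058),px2w('w4',320,207,.058))
"
```

```text
[0.45296526 0.03800545 0.058     ] [0.4169002  0.03289734 0.058     ] [0.48900541 0.04310175 0.058     ]
```

Call:
drive_tool --deltas '[[[0,0.7,0],[1,0.15,-0.15],8.8],[[0,0,0],[1,0,0],8.8],[[0,0,0],[1,0,0],8.8],[[0,0,0],[0,0,0],8.8]]'

```text
clock: 5.28
tool_pos: [0.4503, 0.0355, 0.0781]
eef_rot: [0.464, 0.534, -0.466, 0.531]
contact_force: [0.6, 0.3, 0.4]
opening: 0.994
```

Call:
drive_tool --deltas '[[[0,0,0],[0,0.15,-0.15],8.8],[[0,0,0],[0.8,0,0],8.8],[[0,0,0],[0.8,0,0],8.8],[[0,0,0],[0,0,0],8.8]]'

```text
clock: 5.62
tool_pos: [0.452, 0.0374, 0.0628]
eef_rot: [0.464, 0.534, -0.466, 0.532]
contact_force: [0.5, -0.1, 0.8]
opening: 0.998
```

```bash
python3 tool.py .453 .037 .026; python3 -c "
from h import *
print(r.get_state()['q'])"
```

```text
5.6167 [0.452  0.0374 0.0628] [ 0.539  -0.0968  0.7524] 0.9980527639800749
[[-0.0038  0.9908  0.1353]
 [-0.0002  0.1353 -0.9908]
 [-1.     -0.0038 -0.0003]]
to go, tool cm [3.6784 0.106  0.0569]
[-0.14260468  0.79247987 -0.06695371  2.19802702  0.29498843  0.16294018
 -0.34546116]
```

Call:
drive_tool --deltas '[[[0,0,0],[0.9,0.1,0],8.8],[[0,0,0],[0.9,0,0],8.8],[[0,0,0],[0.9,0,0],8.8],[[0,0,0],[0.9,0,0],8.8],[[0,0,0],[0,0,0],8.8]]'

```text
clock: 6.03
tool_pos: [0.4525, 0.0375, 0.0261]
eef_rot: [0.464, 0.534, -0.466, 0.532]
contact_force: [0.2, -0.7, -0.8]
opening: 1.001
```

```bash
python3 tool.py .453 .037 .026; python3 -c "
from h import *
print(r.get_state()['q'])"
```

```text
6.0333 [0.4525 0.0375 0.0261] [ 0.1835 -0.7103 -0.7554] 1.0009829749411256
[[-0.0051  0.9908  0.1352]
 [-0.0007  0.1352 -0.9908]
 [-1.     -0.0051  0.    ]]
to go, tool cm [0.0135 0.0479 0.0555]
[-0.1664333   0.87343816 -0.02878556  2.20510453  0.30972191  0.0717665
 -0.35841022]
```

Down around the tin with no force. Now the push, slowly along tool +y, 12.4 cm.

Call:
drive_tool --deltas '[[[0,0,0],[0,0.4,0],8.8],[[0,0,0],[0,0.4,0],8.8],[[0,0,0],[0,0.6,0],8.8],[[0,0,0],[0,0.6,0],8.8],[[0,0,0],[0,0.6,0],8.8],[[0,0,0],[0,0.6,0],8.8],[[0,0,0],[0,0.6,0],8.8],[[0,0,0],[0,0.6,0],8.8],[[0,0,0],[0,0.6,0],8.8],[[0,0,0],[0,0.6,0],8.8]]'

```text
clock: 6.87
tool_pos: [0.5093, 0.0451, 0.0278]
eef_rot: [0.464, 0.533, -0.466, 0.532]
contact_force: [-2.8, 0.1, 0.9]
opening: 1.002
```

Call:
drive_tool --deltas '[[[0,0,0],[0,0.6,0],8.8],[[0,0,0],[0,0.6,0],8.8],[[0,0,0],[0,0.6,0],8.8],[[0,0,0],[0,0.6,0],8.8],[[0,0,0],[0,0.6,0],8.8],[[0,0,0],[0,0.6,0],8.8],[[0,0,0],[0,0.6,0],8.8],[[0,0,0],[0,0.6,0],8.8],[[0,0,0],[0,0.6,0],8.8],[[0,0,0],[0,0.6,0],8.8],[[0,0,0],[0,0.5,0],8.8],[[0,0,0],[0,0.3,0],8.8]]'

```text
clock: 7.87
tool_pos: [0.5769, 0.0543, 0.0277]
eef_rot: [0.465, 0.533, -0.466, 0.532]
contact_force: [-4.5, -0.9, 5.2]
opening: 1.0
```

```bash
python3 tool.py; python3 -c "
from h import *
snap('wrist','w5')"
```

```text
7.8667 [0.5769 0.0543 0.0277] [-4.4614 -0.8954  5.1872] 0.9998228284992378
[[-0.0021  0.9909  0.1346]
 [-0.      0.1346 -0.9909]
 [-1.     -0.0021 -0.0002]]
```

View pics/w5.png

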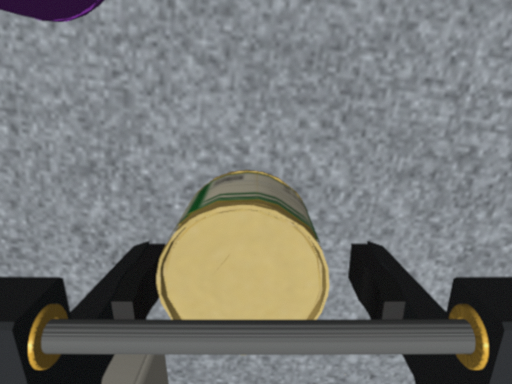

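The tin is upright against the near finger and about 124 mm off the box axis. I'll back off to the middle of the gap, then lift.

Call:
drive_tool --deltas '[[[0,0,0],[0,-0.3,0],8.8],[[0,0,0],[0,-0.3,0],8.8],[[0,0,0],[0,0,0],8.8],[[0,0,0],[-1,0,0],8.8],[[0,0,0],[-2,0,0],8.8],[[0,0,0],[-3,0,0],8.8],[[0,0,0],[-3,0,0],8.8],[[0,0,0],[-2,0,0],8.8],[[0,0,0],[0,0,0],0]]'

```text
clock: 8.67
tool_pos: [0.5741, 0.0541, 0.1427]
eef_rot: [0.467, 0.531, -0.463, 0.534]
contact_force: [0.4, 0.1, 0.5]
opening: 0.945
```

```bash
python3 tool.py .485 -.225 .13
```

```text
8.6667 [0.5741 0.0541 0.1427] [0.3846 0.1025 0.55  ] 0.9450649404576928
[[ 0.0073  0.9909  0.1344]
 [ 0.0017  0.1344 -0.9909]
 [-1.      0.0075 -0.0007]]
to go, tool cm [  1.1589 -12.5853  26.4606]
```

Call:
drive_tool --deltas '[[[0,0,-0.4],[-0.5,-1.6,2.6],0],[[0,0,0],[-0.5,-1.6,2.6],0],[[0,0,0],[0,-1.6,2.6],0],[[0,0,0],[0,-1.6,2.6],0],[[0,0,0],[0,-1.6,2.6],0],[[0,0,0],[0,-1.6,2.6],0],[[0,0,0],[0,-1.6,2.6],0],[[0,0,0],[0,-1.4,2.6],0],[[0,0,0],[0,0,0],0],[[0,0,0],[0,0,0],0]]'

```text
clock: 9.5
tool_pos: [0.4731, -0.1716, 0.1486]
eef_rot: [0.464, 0.534, -0.469, 0.53]
contact_force: [0.0, 0.9, -0.0]
opening: 0.189
```

```bash
python3 tool.py; python3 -c "
from h import *
a=snap('wrist','w6')['color']"
```

```text
9.5 [ 0.4731 -0.1716  0.1486] [ 0.0074  0.9322 -0.0373] 0.1887794304755929
[[-0.0095  0.9914  0.1306]
 [-0.0018  0.1305 -0.9914]
 [-1.     -0.0096  0.0006]]
```

View pics/w6.png

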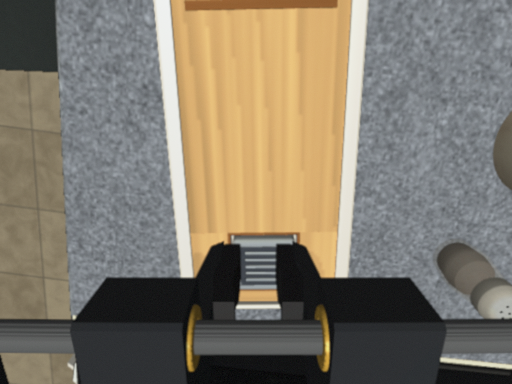

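The wrist view shows the hole's +x edge at v≈234 between u=229 and 299, with the ribbed pad inside, down to v≈290.

```bash
python3 -c "
from h import *
np.set_printoptions(precision=4,suppress=True)
C=np.array([.4744,-.1553]);ex=np.array([-.138,.9904]);ey=np.array([-.9904,-.138])
for u,v,z in [(229,234,.056),(299,234,.056),(264,234,.056),(264,238,.062),(264,290,.062),(173,130,.06),(356,130,.06)]:
  p=px2w('w6',u,v,z);d=p[:2]-C;print(u,v,p,d@ex,d@ey)
"; python3 tool.py
```

```text
229 234 [ 0.4535 -0.2091  0.056 ] -0.05043693801359068 0.028160363932702603
299 234 [ 0.5093 -0.2015  0.056 ] -0.05057470951041385 -0.028185787854751905
264 234 [ 0.4814 -0.2053  0.056 ] -0.05049932284930059 -4.010986341249983e-05
264 238 [ 0.4815 -0.206   0.062 ] -0.0511766576440495 6.2713378225760465e-06
264 290 [ 0.488  -0.2532  0.062 ] -0.0988748375692366 5.31675570144423e-05
173 130 [ 0.405  -0.1312  0.06  ] 0.033429291104672 0.06539030434148525
356 130 [ 0.5353 -0.1138  0.06  ] 0.03271976428781836 -0.06601597388417144
9.55 [ 0.474  -0.1697  0.1487] [0.4741 1.0138 1.3792] 0.14794414778187517
[[-0.0086  0.991   0.1336]
 [-0.0007  0.1336 -0.991 ]
 [-1.     -0.0086 -0.0005]]
```

Call:
drive_tool --deltas '[[[0,0,0.4],[0,0.25,2.5],0],[[0,0,0],[0,0,2.6],0],[[0,0,0],[2,0,0],0],[[0,0,0],[2,0,0],0],[[0,0,0],[2,0,0],0],[[0,0,0],[0.7,0,0],0],[[0,0,0],[0,0,0],0],[[0,0,0],[0,0,0],0],[[0,0,0],[0,0,0],0],[[0,0,0],[0,0,0],0]]'

```text
clock: 10.38
tool_pos: [0.4839, -0.2197, 0.0827]
eef_rot: [0.465, 0.533, -0.465, 0.533]
contact_force: [-0.4, 0.3, 0.9]
opening: 0.002
```

```bash
python3 tool.py .4834 -.2197 .057; python3 -c "
from h import *
print(r.get_state()['q'])"
```

```text
10.3833 [ 0.4839 -0.2197  0.0827] [-0.3508  0.2635  0.8667] 0.002370203469905278
[[-0.0005  0.9908  0.1352]
 [-0.0007  0.1352 -0.9908]
 [-1.     -0.0005  0.0006]]
to go, tool cm [ 2.5699 -0.0472 -0.0119]
[ 0.46129921  0.79869517 -0.20326019  1.96213172  0.36766749  0.41638301
  0.11539671]
```

Call:
drive_tool --deltas '[[[0,0,0],[0.7,0,0],0],[[0,0,0],[0.5,0,0],0],[[0,0,0],[0.5,0,0],0],[[0,0,0],[0.5,0,0],0],[[0,0,0],[0.4,0,0],0],[[0,0,0],[0,0,0],0],[[0,0,0],[0,0,0],0]]'

```text
clock: 10.97
tool_pos: [0.4827, -0.2198, 0.0553]
eef_rot: [0.464, 0.534, -0.466, 0.532]
contact_force: [0.4, 0.3, 0.6]
opening: 0.009
```

```bash
python3 tool.py .4834 -.2197 .057
```

```text
10.9667 [ 0.4827 -0.2198  0.0553] [0.3808 0.2743 0.6017] 0.008929979632016813
[[-0.0032  0.9909  0.1348]
 [ 0.0001  0.1349 -0.9909]
 [-1.     -0.0031 -0.0005]]
to go, tool cm [-0.1742  0.0713  0.0037]
```

Tip height is 44 mm but I read under 1 N, where the spring should give about 6 N. I need to look.

```bash
python3 -c "
from h import *
a=snap('wrist','w7')['color'];b=snap('scene','s7')['color']
cv2.imwrite('pics/c7.png',np.vstack([cv2.resize(a[150:340,150:370],(600,300))*1,cv2.resize(b[170:310,190:400],(600,300),interpolation=2)])[:,:,::-1])"; python3 tool.py
```

```text
11.0667 [ 0.483  -0.2199  0.0557] [0.2388 0.1671 0.6277] 0.00986209135252572
[[-0.0023  0.9909  0.1348]
 [-0.0002  0.1348 -0.9909]
 [-1.     -0.0023 -0.0002]]
```

View pics/c7.png

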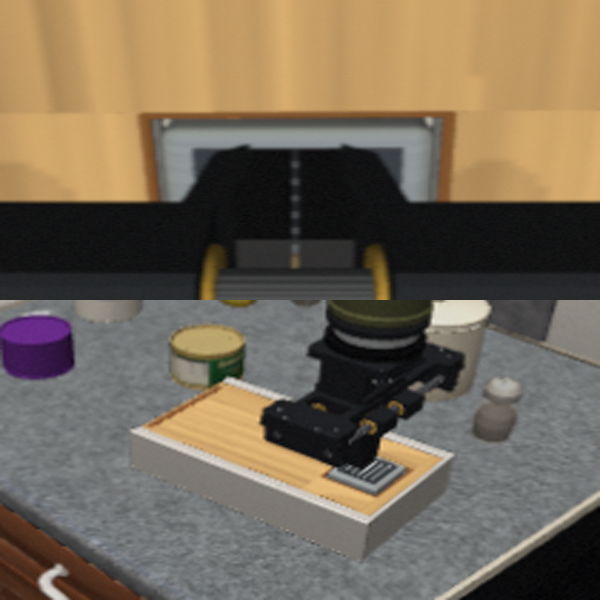

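```bash
python3 -c "
from h import *
C=np.array([.4744,-.1553]);ex=np.array([-.138,.9904]);ey=np.array([-.9904,-.138])
for lx,ly in [(-.0985,.025),(-.0985,-.025),(-.0515,.025)]:
  for z in (.062,.05,.044):
    p=np.r_[C+lx*ex+ly*ey,z];q=w2px('s7',p);print(lx,ly,z,'crop',(q[0]-190)*600/210,300+(q[1]-170)*300/140,'orig',q)
for z in (.062,.044):
    for y in (.025,-.025):
      q=w2px('w7',np.r_[C-.0515*ex+y*ey,z]);print('w',z,(q[0]-150)*600/220,(q[1]-150)*300/190)
for y in (.028,-.028):
  for z in (.056,.05):
    q=w2px('w7',np.r_[C-.0505*ex+y*ey,z]);print('hole',z,(q[0]-150)*600/220,(q[1]-150)*300/190)
"
```

```text
-0.0985 0.025 0.062 crop 373.4880652402675 489.2321353473496 orig [320.72082283 258.30832983]
-0.0985 0.025 0.05 crop 372.0730815321092 497.6254637855098 orig [320.22557854 262.22521643]
-0.0985 0.025 0.044 crop 371.37234607498146 501.7743573959809 orig [319.98032113 264.16136678]
-0.0985 -0.025 0.062 crop 406.0745171992123 465.075429936501 orig [332.12608102 247.03520064]
-0.0985 -0.025 0.05 crop 404.48464101465527 473.3628277789234 orig [331.56962436 250.90265296]
-0.0985 -0.025 0.044 crop 403.6968736612167 477.4614664820207 orig [331.29390578 252.81535102]
-0.0515 0.025 0.062 crop 324.30295692983333 470.5050674081721 orig [303.50603493 249.56903146]
-0.0515 0.025 0.05 crop 323.2832939895467 478.8382012723357 orig [303.1491529  253.45782726]
-0.0515 0.025 0.044 crop 322.77821904596067 482.95879862537174 orig [302.97237667 255.38077269]
w 0.062 158.394560772043 126.7906832484408
w 0.062 439.5818625263622 126.62836697810532
w 0.044 171.34362293585636 104.92920695844077
w 0.044 426.26015312863774 104.76092711399464
hole 0.056 146.43255105189496 116.12141807310857
hole 0.05 151.27977375972526 108.93117177884972
hole 0.056 451.437651340309 115.9329949323036
hole 0.05 446.4643210416403 108.74076777022115
```

```bash
python3 -c "
from h import *
d=load('s7');M=R.from_quat(d['rot']).as_matrix()
def c(q): return [(q[0]-190)*600/210,300+(q[1]-170)*300/140]
for x in (.011,-.007,-.03,-.06):
  print(x,[np.round(c(w2px('s7',np.array(d['pos'])+M@[x,y,z]))) .tolist() for y,z in ((-.017,.009),(.017,.009),(-.017,-.009),(.017,-.009))])
a=cv2.imread('pics/s7.png')[205:275,270:350]
b=cv2.imread('pics/s0.png')[205:275,270:350]
g=lambda a:cv2.resize(np.clip(a.astype(float)*1.8,0,255).astype('uint8'),(640,300*560//300),interpolation=2)
cv2.imwrite('pics/c8.png',np.hstack([cv2.resize(g(a),(400,350)),cv2.resize(g(b),(400,350))]))
"
```

```text
0.011 [[351.0, 488.0], [373.0, 472.0], [332.0, 481.0], [355.0, 465.0]]
-0.007 [[353.0, 475.0], [375.0, 459.0], [334.0, 468.0], [357.0, 453.0]]
-0.03 [[355.0, 459.0], [378.0, 443.0], [336.0, 452.0], [359.0, 437.0]]
-0.06 [[358.0, 437.0], [382.0, 421.0], [339.0, 430.0], [363.0, 415.0]]
```

View pics/c8.png

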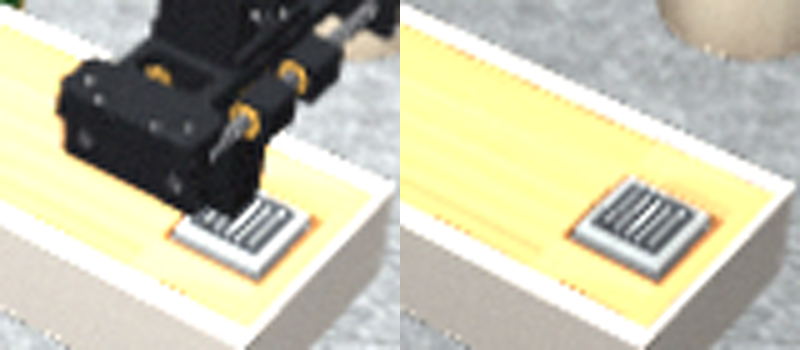

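```bash
python3 -c "
from h import *
d=load('w7');M=R.from_quat(d['rot']).as_matrix()
for z in (-.009,0,.009):
  print(z,[(x,np.round(w2px('w7',np.array(d['pos'])+M@[x,.0,z])).tolist()) for x in (.011,.0,-.008,-.02)])
print([np.round(w2px('w7',np.array(d['pos'])+M@[x,.0175,-.009])).tolist() for x in (.011,.0,-.01)])
a=cv2.imread('pics/w7.png',0); print(a[225:275:2,250],a[225:275:2,262])
"; python3 tool.py
```

```text
-0.009 [(0.011, [258.0, 224.0]), (0.0, [258.0, 233.0]), (-0.008, [258.0, 240.0]), (-0.02, [258.0, 251.0])]
0 [(0.011, [258.0, 240.0]), (0.0, [258.0, 249.0]), (-0.008, [258.0, 256.0]), (-0.02, [258.0, 269.0])]
0.009 [(0.011, [258.0, 254.0]), (0.0, [258.0, 264.0]), (-0.008, [258.0, 272.0]), (-0.02, [258.0, 286.0])]
[[291.0, 224.0], [293.0, 233.0], [295.0, 242.0]]
[ 76  75  88 118 144 151 153 151 146 108  22  10  12  15  15  14  13  14
  15  13  15  15  14   9  12] [ 77  77  88 120 147 151 152 148 145 107  22  13  17  15  12  14  15  16
  17  14  18  17  17  14  15]
11.0667 [ 0.483  -0.2199  0.0557] [0.2388 0.1671 0.6277] 0.00986209135252572
[[-0.0023  0.9909  0.1348]
 [-0.0002  0.1348 -0.9909]
 [-1.     -0.0023 -0.0002]]
```

The pad is still up in both views, so the shut fingertips end higher than TCP + 11 mm and aren't touching it yet. I'll lower in small steps, watching the force.

Call:
drive_tool --deltas '[[[0,0,0],[0.2,0,0],0],[[0,0,0],[0.2,0,0],0],[[0,0,0],[0,0,0],0]]'

```text
clock: 11.32
tool_pos: [0.4828, -0.2199, 0.0514]
eef_rot: [0.464, 0.533, -0.466, 0.532]
contact_force: [0.8, -0.5, 0.5]
opening: 0.005
```

Call:
drive_tool --deltas '[[[0,0,0],[0.2,0,0],0],[[0,0,0],[0.1,0,0],0],[[0,0,0],[0,0,0],0]]'

```text
clock: 11.57
tool_pos: [0.4829, -0.2199, 0.0486]
eef_rot: [0.464, 0.533, -0.466, 0.532]
contact_force: [-0.1, -0.1, 2.3]
opening: 0.005
```

Contact at TCP z≈0.050, so the tips really end about 12 mm behind the TCP. This also fits the fingertip's edge in the wrist view. Now press about 16 mm.

Call:
drive_tool --deltas '[[[0,0,0],[0.4,0,0],0],[[0,0,0],[0.4,0,0],0],[[0,0,0],[0.3,0,0],0],[[0,0,0],[0,0,0],0]]'

```text
clock: 11.9
tool_pos: [0.483, -0.22, 0.0372]
eef_rot: [0.464, 0.533, -0.466, 0.532]
contact_force: [-0.5, -0.2, 4.6]
opening: 0.004
```

Call:
drive_tool --deltas '[[[0,0,0],[0.2,0,0],0],[[0,0,0],[0.2,0,0],0],[[0,0,0],[0,0,0],0],[[0,0,0],[0,0,0],0]]'

```text
clock: 12.23
tool_pos: [0.483, -0.22, 0.0338]
eef_rot: [0.465, 0.533, -0.466, 0.532]
contact_force: [-0.6, 0.6, 5.8]
opening: 0.008
```

```bash
python3 tool.py .4834 -.2197 .034
```

```text
12.2333 [ 0.483  -0.22    0.0338] [-0.5542  0.6266  5.8206] 0.008267919421477782
[[-0.0022  0.9909  0.1347]
 [-0.0004  0.1347 -0.9909]
 [-1.     -0.0022  0.0001]]
to go, tool cm [-0.025   0.0438 -0.0216]
```

Call:
drive_tool --deltas '[[[0,0,0],[0.1,0,0],0],[[0,0,0],[0,0,-0.3],0],[[0,0,0],[0,0,-0.3],0],[[0,0,0],[0,0,-0.3],0],[[0,0,0],[0,0,0],0]]'

```text
clock: 12.65
tool_pos: [0.4824, -0.2132, 0.0332]
eef_rot: [0.464, 0.532, -0.467, 0.533]
contact_force: [1.3, -3.6, 5.5]
opening: 0.008
```

Call:
drive_tool --deltas '[[[0,0,0],[0,0,-0.3],0],[[0,0,0],[0,0,-0.3],0],[[0,0,0],[0,0,-0.3],0]]'

```text
clock: 12.9
tool_pos: [0.4813, -0.2054, 0.0332]
eef_rot: [0.465, 0.531, -0.467, 0.533]
contact_force: [1.5, -5.8, 5.7]
opening: 0.003
```

```bash
python3 tool.py
```

```text
12.9 [ 0.4813 -0.2054  0.0332] [ 1.4806 -5.8399  5.7111] 0.002636874637267446
[[-0.0002  0.9913  0.1319]
 [-0.0045  0.1319 -0.9913]
 [-1.     -0.0007  0.0044]]
```

The lid is moving and the force is modest. Continue.

Call:
drive_tool --deltas '[[[0,0,0],[0,0,-0.5],0],[[0,0,0],[0,0,-0.5],0],[[0,0,0],[0,0,-0.5],0],[[0,0,0],[0,0,-0.5],0],[[0,0,0],[0,0,-0.5],0],[[0,0,0],[0,0,-0.5],0],[[0,0,0],[0,0,-0.5],0],[[0,0,0],[0,0,-0.5],0]]'

```text
clock: 13.57
tool_pos: [0.4749, -0.162, 0.0327]
eef_rot: [0.464, 0.533, -0.466, 0.532]
contact_force: [0.9, -3.7, 4.3]
opening: 0.005
```

```bash
python3 tool.py .4638 -.0793 .0332
```

```text
13.5667 [ 0.4749 -0.162   0.0327] [ 0.9115 -3.7153  4.3474] 0.005232085239348541
[[-0.0026  0.9909  0.1347]
 [-0.0003  0.1347 -0.9909]
 [-1.     -0.0026 -0.    ]]
to go, tool cm [-0.0499  0.0153 -8.3476]
```

Call:
drive_tool --deltas '[[[0,0,0],[0,0,-0.6],0],[[0,0,0],[0,0,-0.6],0],[[0,0,0],[0,0,-0.6],0],[[0,0,0],[0,0,-0.6],0],[[0,0,0],[0,0,-0.6],0],[[0,0,0],[0,0,-0.6],0]]'

```text
clock: 14.07
tool_pos: [0.4695, -0.1255, 0.0324]
eef_rot: [0.464, 0.534, -0.466, 0.532]
contact_force: [-0.2, -1.9, 0.2]
opening: 0.006
```

Call:
drive_tool --deltas '[[[0,0,0],[0,0,-0.6],0],[[0,0,0],[0,0,-0.6],0],[[0,0,0],[0,0,-0.6],0],[[0,0,0],[0,0,-0.6],0],[[0,0,0],[0,0,-0.6],0],[[0,0,0],[0,0,-0.6],0],[[0,0,0],[0,0,-0.6],0],[[0,0,0],[0,0,-0.6],0]]'

```text
clock: 14.73
tool_pos: [0.4635, -0.0786, 0.0327]
eef_rot: [0.464, 0.533, -0.466, 0.532]
contact_force: [-1.1, -1.5, -1.8]
opening: 0.004
```

```bash
python3 tool.py .4619 -.0657 .0332; python3 -c "
from h import *
a=snap('scene','s9')['color'];w=snap('wrist','w9')['color']
cv2.imwrite('pics/c9.png',np.vstack([cv2.resize(w[100:340,100:420],(600,280)),cv2.resize(a[150:310,160:400],(600,320),interpolation=2)])[:,:,::-1])"
```

```text
14.7333 [ 0.4635 -0.0786  0.0327] [-1.1316 -1.5262 -1.7654] 0.004264824714461517
[[-0.0026  0.9909  0.1347]
 [-0.0001  0.1347 -0.9909]
 [-1.     -0.0026 -0.0002]]
to go, tool cm [-0.0515  0.0129 -1.2963]
```

View pics/c9.png

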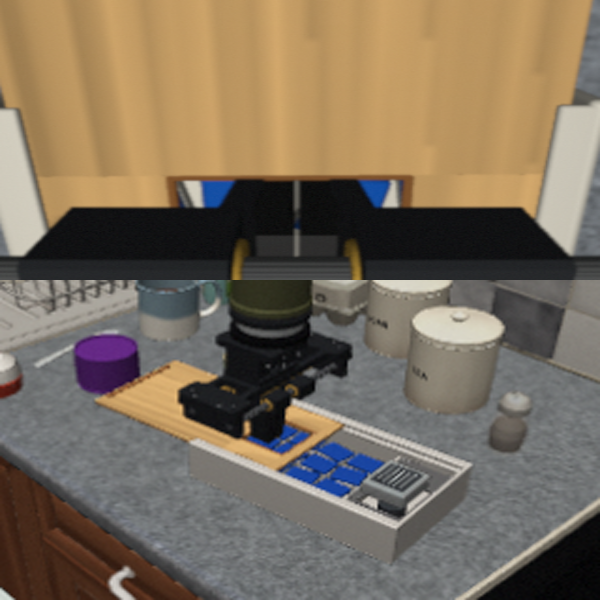

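The lid is almost out, the plunger has sprung up and the tablets show; no tin in the lid's path. Now onto the stop.

Call:
drive_tool --deltas '[[[0,0,0],[0,0,-0.4],0],[[0,0,0],[0,0,-0.4],0],[[0,0,0],[0,0,-0.3],0],[[0,0,0],[0,0,-0.2],0],[[0,0,0],[0,0,0],0]]'

```text
clock: 15.25
tool_pos: [0.4625, -0.0664, 0.0328]
eef_rot: [0.465, 0.533, -0.466, 0.532]
contact_force: [1.0, -1.5, 1.0]
opening: 0.009
```

Call:
drive_tool --deltas '[[[0,0,0],[0,0,-0.2],0],[[0,0,0],[0,0,-0.2],0],[[0,0,0],[0,0,0],0]]'

```text
clock: 15.5
tool_pos: [0.4624, -0.0662, 0.0329]
eef_rot: [0.465, 0.531, -0.468, 0.533]
contact_force: [2.8, -10.5, -0.8]
opening: 0.004
```

At the stop: 10.5 N with no advance, at the predicted 150 mm. Back off within the hole and rise.

Call:
drive_tool --deltas '[[[0,0,0],[0,0,0.4],0],[[0,0,0],[0,0,0.6],0],[[0,0,0],[0,0,0.4],0],[[0,0,0],[0,0,0],0],[[0,0,0],[-1,0,0],0],[[0,0,0],[-2,0,0],0],[[0,0,0],[-3,0,0],0],[[0,0,0],[-4,0,0],0],[[0,0,0],[-4,0,0],0],[[0,0,0],[-3,0,0],0],[[0,0,0],[-2,0,0],0],[[0,0,0],[0,0,0],0]]'

```text
clock: 16.5
tool_pos: [0.4659, -0.0757, 0.2272]
eef_rot: [0.466, 0.531, -0.464, 0.535]
contact_force: [0.3, -0.4, 0.2]
opening: 0.007
```

```bash
python3 tool.py; python3 -c "
from h import *
a=snap('scene','s10')['color'];w=snap('wrist','w10')['color']
cv2.imwrite('pics/c10.png',np.vstack([cv2.resize(w,(400,300)),cv2.resize(a[150:310,130:400],(506,300),interpolation=2)[:,:400]])[:,:,::-1])"
```

```text
16.5 [ 0.4659 -0.0757  0.2272] [ 0.3395 -0.3672  0.1998] 0.006556140501105202
[[ 0.006   0.9908  0.1354]
 [-0.0006  0.1354 -0.9908]
 [-1.      0.0059  0.0014]]
```

View pics/c10.png

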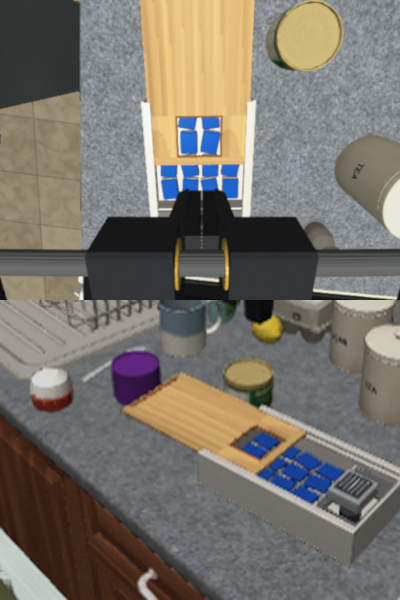

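Final views: the lid's hole (edge near (199,116) in the wrist panel) is well out, the plunger is up, and the tin is upright beside the lid with a visible gap. A last number check, then hand in.

```bash
python3 -c "
from h import *
C=np.array([.4744,-.1553]);ex=np.array([-.138,.9904]);ey=np.array([-.9904,-.138])
for n,u,v,z in [('hole+x',199,116,.056),('hole-x',199,157,.056),('tin',304,36,.058)]:
  d=px2w('w10',u*1.28,v*1.28,z)[:2]-C;print(n,d@ex,d@ey)
r.finish_job()"
```

```text
hole+x 0.10067568400806588 0.001298936916181943
hole-x 0.04690857066266414 0.0015594294569658477
tin 0.19213730748513777 -0.11780541570730417
the job is handed in; nothing more can be done
```

The box is open and I've handed the job in: the lid is against its stop, the plunger is back up, and the hand is clear. The arm's clock read about 16.5 s of the 51 s allowed.

**What I did**
- I straddled the tin with fully open fingers, without gripping it. The near finger pushed it sideways about 12 cm, away from the robot.
- I pressed the plunger down with shut fingertips to about 6 N, roughly 15 mm. I held it while pushing the lid over it, then pushed on to the stop, where the force rose to 10.5 N with no further movement.

**Last checks**
- **Lid:** the hole's edge moved from -50.5 to +100.7 mm along the box, about 151 mm of travel against 150 nominal.
- **Plunger:** visibly up again in front of the lid.
- **Tin:** upright, with its centre about 118 mm off the box's axis (more than 103 needed). I saw no sign of the lid touching it, and nothing else appears to have moved.
- **Hand:** about 0.2 m above the worktop, and the wrist force reads zero within noise.

**What disagreed**
- **First tin approach:** the arm could not get low enough close to the base, so it passed just above the tin without touching it. I then changed to straddling the tin.
- **Fingertip reach:** the plunger only felt the fingers about 23 mm lower than the stated 11 mm reach implies, so I set the pressing depth by force instead. It also means the tin was probably pushed at about 40 mm up, not the 15 mm I planned.
- **Tin position:** the finger pose during the push put the tin about 124 mm off the axis, while the last picture gave 118 mm. Both are clear of the lid's path.

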